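# Rock the tube block onto the bench shaker and lock it

## Task

Mount the aluminium tube block on the low bench shaker without lifting it: slide the standing block along the bench until its foot is up against the platform's front edge, rock it over that edge so that it lies on the platform with its wells up, then push it back against the two spring plungers until the spring catch pops up behind it and locks it in. The shaker's drive is delicate, so never push with more than about 25 N, and leave the two vials and the dish beside it where they stand.

Things in the scene. Friction and masses are not known exactly. Their poses are not given: they have to be found in the camera images.
- block: Smooth solid aluminium tube block, 0.7 kg, standing on end at the start: 60 mm thick (x) x 80 wide (y) x 84 tall (z). Origin: centre of its foot face (z = 0, on the bench). The -x face, towards the robot, has 20 wells of 11 mm and is flat otherwise; the +x face, towards the shaker, is plain. Starts 8 to 42 mm short of the platform, up to 15 mm off to a side, up to 0.12 rad askew.
- block_top (a point): Middle of the block's top end as it stands, 84 mm from the foot. Standing, the block slides at 3 to 5 N; against the edge it starts to rock at about 5 N. The push must rise with the tilting face: kept at one height it lets the foot slide back. It goes over by itself past about 65 degrees. Once over, its +x face is underneath, this end points to the plungers and the foot face to the robot.
- shaker: Low reciprocating shaker, its base fixed; 126 mm wide. Frame: z = 0 on the bench, +x to its rear; x = 0 is the mean place of the platform's front edge. The platform (deck at z = 16 mm, grippy rubber-nosed front edge 6.5 mm high: the low stop) has been parked anywhere within 10 mm forward or back along x, unmeasured, and stays there under pushes up to 80 N. Drive housing at x = 118 to 138, 54 high.
- deck_mid (a point): Fixed point: mean place of the middle of the deck (60 mm behind the platform's front edge). Two side guides on the platform run from 23 to 97 mm behind its front edge, inner faces 85 mm apart, about 14 mm high, their tops flared outwards at 45 degrees: a block that comes down up to 6 mm off centre is led in between them. White runners on the deck are slippery.
- plungers_mid (a point): Fixed point: mean place of the midpoint between the tips of two black spring plungers (radius 6 mm, 48 apart, 22 above the deck) on the platform's end plate. Tips 92 mm, plate 97 mm behind the platform's front edge. They push back with 5 N together when pressed in 2.5 mm, where the catch can rise, and 8 N at 5 mm, where the block is hard on the plate; friction of the block adds 2 to 4 N.
- catch (a joint): Knurled steel spring catch in the deck, 2 to 10 mm behind the platform's front edge, 44 wide: how far it is sunk, in m. 0 = fully up, top at z = 20 mm, 4 mm above the deck; 0.0042 = flush. It gives only downwards (1 to 2 N). The lying block sinks it by its weight; it springs up behind the foot face once that is 10 to 11 mm behind the front edge.
- vial_a: Small glass vial with a green cap, 24 mm diameter, 52 mm high, standing to the left of the shaker; origin in the middle of its bottom. Leave alone.
- vial_b: Small glass vial with a blue cap, 24 mm diameter, 52 mm high, behind the first one; origin in the middle of its bottom. Leave alone.
- dish: Clear petri dish, 55 mm diameter, 12 mm high, to the right of the shaker; origin in the middle of its bottom. Leave alone.
There are look-alikes about, which are no part of the job. What is shaped like the block but orange is not meant.

How it is judged:
By the outcome, as a careful person would: the job done as asked, in the order asked, and still so for the second after the job is handed in, with the robot touching nothing.
It also fails if it takes over 72 s, if anything falls off the work surface, if the arm or the gripper's body presses on something with over 40 N, if the wrist force passes 120 N, or if a joint passes its speed limit or range.

## Robot

A 6-joint arm with a two-finger parallel gripper is mounted at the origin on a cart in front of the work surface, level with it; the furniture and walls round the work are solid. World frame = base frame: x ahead of the robot, y to its left, z up, the work surface at z = 0. Lengths are in m, angles in degrees, forces in N, time in s.
With the tool pointing down it reaches from about 0.375 to 0.9 m from the base axis. Payload 3.1 kg.
Tool frame: the origin (TCP) lies on the centre line of the jaws, within the pads' length; the fingertips stand 17 mm ahead of it and the grasp point (between the pads) lies 2 mm behind it; z points along the fingers, y is the line along which they close (so a half turn about z gives the same grasp; the last joint's range is limited). The gripper opens to 87 mm and grips with 3 to 60 N. Pads are 19 mm wide; open, the fingers measure 117 mm over their backs; the gripper's body (75 mm by 190 mm) begins 51 mm behind the grasp point.
Start: joints at [-76.92, 30.224, 82.088, -0, 67.689, -10.227], TCP at [0.247, -0.574, 0.24] pointing down, gripper open.
Joint ranges: [-176.69, 176.69], [-43.24, 126.21], [12.49, 139.97], [-82, 262], [0, 151.66], [-163.58, 163.58]. Speed limits (degrees/s): [159.86, 159.86, 180, 180, 180, 180].

## Interface

Orientations are given as a 3x3 rotation matrix whose columns are the frame's x, y, z axes.
In Python, from rig import bot, imaging, finder gives the robot as it stands. The module is installed in compiled form; this text tells all that it offers.
- The arm moves only by the tool play_rows, never from a script. Its argument "motion" is a list that holds one entry, the list of rows, each a list of 6 numbers: the shift along the tool's x, y, z in shares of 600 mm (1.0 is 600 mm), then the turn, a rotation vector about the tool's x, y, z in fractions of the full range, 1 being 2 pi rad. In form: [[[dx, dy, dz, wx, wy, wz], ...]]. A call has 1 to 8 rows; each row is the pose to reach, as a shift and turn from the pose commanded when the call began, along the tool's axes at that moment; what a row does not reach only later rows make up. A row lasts 1/12 s, in which the tool goes at most 41.7 mm and 7.16 degrees, less where a joint would pass 70% of its speed; a pose out of reach is approached as far as the arm can. A call with a gripper value outside its range is refused whole. "fingers" is the finger opening in m, from 0 to 0.087, set as the call begins (left out, the last holds). The fingers move at their own pace and stop on an object; the grip force is fixed at half the most. Time passes only in rows, so rows that repeat a pose let the fingers close. It gives the time, the measured TCP pose, the force, the opening and the grip force at its end, in the units of the state.
- bot.read_state(): the state, without advancing time (a new reading comes with each control period).
- imaging.capture(name): name is "scene" or "top" or "wrist"; returns a dict with "frame" (400x640x3 uint8, red, green, blue), "camera_matrix" (3x3 intrinsics, pixels), "k1" (the pictures are not rectified: a ray, as slopes to the right and down, at radius r is drawn at 1 + k1 r^2 times it, then the intrinsics apply), "R" (3x3) and "t" (3): a world point X has camera coordinates R X + t. Camera axes: x right, y down, z forward; pixel columns grow to the right and rows downward; lengths in m; the calibration is good to about 2 mm. A picture is of the moment at which its call begins. There is no depth.
- bot.hand_in(): hands the job in; it is judged then, once.
Trained networks look in the newest picture that a camera, given by its name, has taken for a name from the list of things; names that differ only in an ending like _2 or _b are one class to them, and where a whole thing is asked for, a point or a joint stands for the part that bears it (a point fixed in the world has none). Each returns a list of dicts, best first, with "confidence" (0 to 1); they miss things now and then, are a little off and sometimes report something else, mostly with a low value. They report only what shows in the picture. A call takes as long as a camera call. They do not tell look-alikes from the thing itself.
- finder.recognise(camera, name): "at" ([x, y, z] in m, in world coordinates, good to about 4 mm: the middle of the surface that is visible of it).
- finder.outline_of(camera, name): "pixels" (400x640 bool, what is visible of it).
The state is a dict: "time_s": time; "joint_positions": joint angles; "qvel": joint speeds; "tau": joint torques, N m; "position": TCP position; "tcp_rot": TCP orientation; "force": force on the tool from outside, world axes, zero at the start; "moment": the same for the moment, N m; "opening": opening from 0.0 (shut) to 1.0 (fully open); "grasp_force": force on a finger pad.
Only numpy, scipy, OpenCV 4.12 (cv2) and the standard library are available. Lean on these libraries where they do the work, as an engineer would, in place of code of your own. Each camera call takes 0.05 s, during which the arm holds its last target. There are 200 camera calls.

## Working session

There is one attempt and no reset: what is moved stays moved. The work goes in short steps, Python scripts to look and compute and a tool call to move; the robot and the scene stay as the last step left them, time stands still between calls to the robot, and variables do not carry over. Pictures are saved under pics/ and viewed, at most 10 in all, crops included, and the job is handed in when it is done.

Besides the shell and the picture viewer there is one more tool, called after "Call:" in YAML: its name, and indented under it one key for each argument. play_rows: Moves the arm, as the interface text tells. Its arguments: {"type":"object","properties":{"motion":{"type":"array"},"fingers":{"type":"number"}},"required":["motion"]}

```bash
mkdir -p pics
cat > h.py <<'E'
import numpy as np, cv2
from rig import bot, imaging, finder
def snap(c,name=None):
    d=imaging.capture(c)
    if name: cv2.imwrite(f'pics/{name}.png',d['frame'][:,:,::-1])
    return d
def ray(d,u,v):
    K=np.array(d['camera_matrix']);p=np.array([(u-K[0,2])/K[0,0],(v-K[1,2])/K[1,1]]);q=p.copy()
    for _ in range(30): q=p/(1+d['k1']*(q@q))
    R=np.array(d['R']);t=np.array(d['t'])
    return -R.T@t, R.T@np.array([q[0],q[1],1.])
def onz(d,u,v,z):
    o,r=ray(d,u,v); return o+r*(z-o[2])/r[2]
def proj(d,X):
    K=np.array(d['camera_matrix']);c=np.array(d['R'])@np.array(X)+np.array(d['t']);q=c[:2]/c[2]
    q=q*(1+d['k1']*(q@q)); return np.array([K[0,0]*q[0]+K[0,2],K[1,1]*q[1]+K[1,2]])
E
python3 - <<'E'
from h import *
np.set_printoptions(precision=4,suppress=True)
s=bot.read_state();print(s)
a=[]
for c in ['scene','top']:
    d=snap(c,c+'0');a.append(d['frame'])
    print(c,-np.array(d['R']).T@np.array(d['t']))
    for n in ['block','shaker','catch','vial_a','dish','plungers_mid']:
        try: print(n,[(np.array(r['at']),round(r['confidence'],2)) for r in finder.recognise(c,n)])
        except Exception as e: print(n,e)
E
```

```text
{'time_s': 0.0, 'joint_positions': array([-76.9185,  30.279 ,  82.1577,   0.0005,  67.6899, -10.2285]), 'qvel': array([ 0.1003, -0.0948,  0.0293,  0.0019, -0.0336,  0.0175]), 'tau': array([ -0.0004, -44.0041, -17.6596,   0.0632,   0.0583,  -0.0002]), 'position': array([ 0.2472, -0.5733,  0.2386]), 'tcp_rot': array([[ 0.9184,  0.3957, -0.0005],
       [ 0.3957, -0.9184,  0.0022],
       [ 0.0004, -0.0022, -1.    ]]), 'force': array([ 0.0044, -0.9521,  0.2371]), 'moment': array([-0.031 , -0.0552, -0.0512]), 'grasp_force': 0.0, 'opening': 1.0024193112412305}
scene [0.1917 0.5999 0.5313]
block [(array([0.6695, 0.1448, 0.0586]), 0.88), (array([ 0.5011, -0.0022,  0.0568]), 0.72), (array([ 0.6515, -0.0516,  0.0228]), 0.24)]
shaker [(array([ 0.6515, -0.0477,  0.0237]), 0.67)]
catch [(array([ 0.6533, -0.0477,  0.0245]), 0.71), (array([0.5038, 0.0036, 0.0588]), 0.38)]
vial_a [(array([0.6083, 0.0425, 0.0291]), 0.71), (array([0.6736, 0.0295, 0.0287]), 0.54), (array([0.5031, 0.0052, 0.059 ]), 0.53)]
dish [(array([ 0.5632, -0.1828,  0.0086]), 0.64)]
plungers_mid [(array([ 0.6531, -0.0468,  0.02  ]), 0.87)]
top [0.4969 0.0005 0.9071]
block [(array([0.678 , 0.1199, 0.0845]), 0.85), (array([ 0.5172, -0.02  ,  0.0819]), 0.64)]
shaker [(array([0.6722, 0.0252, 0.0537]), 0.64), (array([ 0.633, -0.067,  0.015]), 0.57)]
catch []
vial_a [(array([0.6769, 0.0244, 0.0489]), 0.62)]
dish [(array([ 0.5641, -0.1577,  0.002 ]), 0.83)]
plungers_mid [(array([ 0.6323, -0.0626,  0.0154]), 0.65)]
```

View pics/scene0.png

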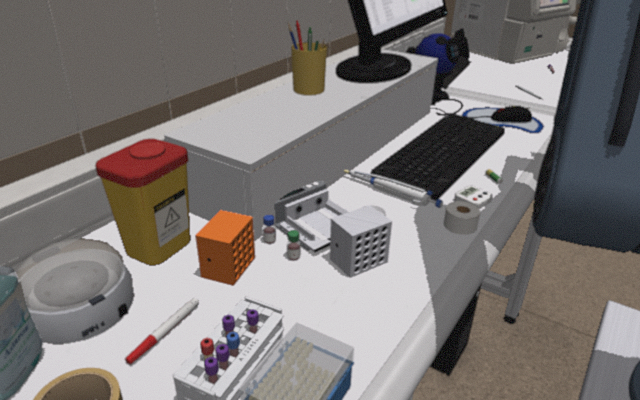

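View pics/top0.png

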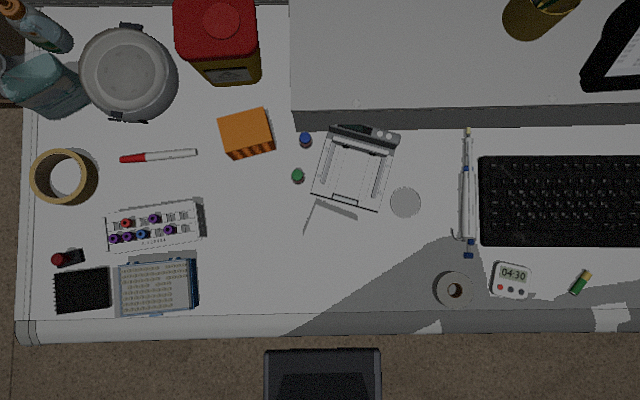

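Scene: aluminium block about (360,240) in front of the shaker (320,215), vials at (268,228) and (293,244), and the orange decoy at (226,245). Top: shaker about (355,170), rotated. Next I enlarge the area round the block.

Run:
```python
import cv2,numpy as np
t=cv2.imread('pics/top0.png');s=cv2.imread('pics/scene0.png')
a=cv2.resize(t[110:250,280:440],None,fx=5,fy=4.28*5/4.28,interpolation=cv2.INTER_CUBIC)
a=cv2.resize(t[120:240,285:435],(750,600),interpolation=cv2.INTER_CUBIC)
b=cv2.resize(s[170:290,250:400],(750,600),interpolation=cv2.INTER_CUBIC)
g=lambda im:np.uint8(255*(im/255.)**1.5)
cv2.imwrite('pics/a.png',g(a));cv2.imwrite('pics/b.png',g(b))
```

```text
(no output)
```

View pics/a.png

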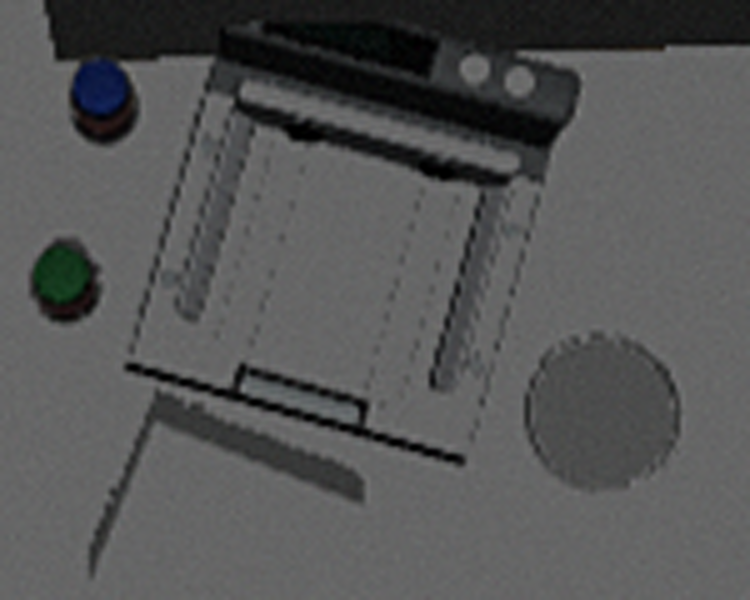

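View pics/b.png

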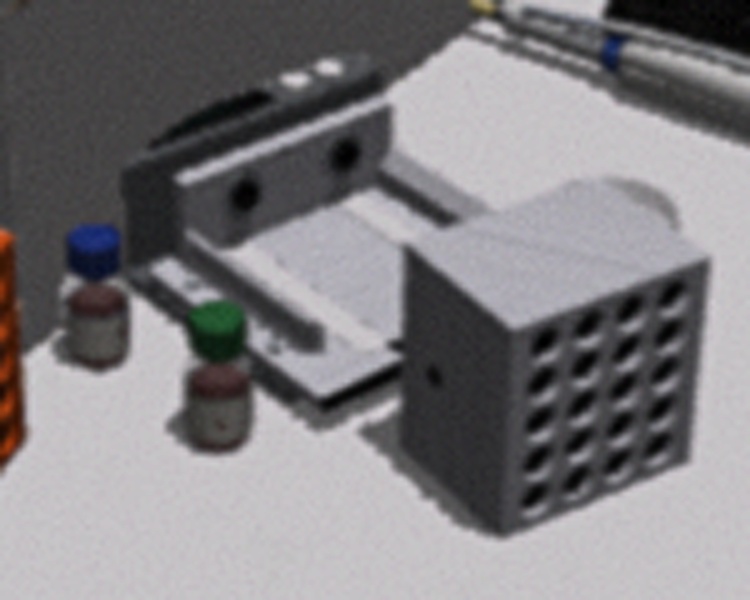

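Crop a (top, 5x, offset 285,120): platform front corners at (128,365) and (465,460), plungers at (303,130) and (437,168). Crop b (scene, 5x, offset 250,170): block top corners at (405,245), (512,330) and (710,262), bottom corners at (405,465), (500,535) and (690,460). I'll fit both poses from these.

```bash
cat > fit.py <<'E'
from h import *
from scipy.optimize import least_squares
np.set_printoptions(precision=4,suppress=True)
T=snap('top');S=snap('scene')
ta=lambda u,v:(285+u/5,120+v/5); sb=lambda u,v:(250+u/5,170+v/5)
def W(q,P):
    c,s=np.cos(q[2]),np.sin(q[2]);return [q[0]+c*P[0]-s*P[1],q[1]+s*P[0]+c*P[1],P[2]]
def fit(F,q0):
    f=lambda q:np.concatenate([proj(d,W(q,P))-np.array(uv) for d,P,uv in F])
    r=least_squares(f,q0,loss='soft_l1');return r.x,f(r.x).reshape(-1,2)
m=.001
Fp=[(T,(0,63*m,16*m),ta(128,365)),(T,(0,-63*m,16*m),ta(465,460)),
 (T,(92*m,24*m,38*m),ta(303,132)),(T,(92*m,-24*m,38*m),ta(437,170)),
 (S,(92*m,24*m,38*m),sb(245,195)),(S,(92*m,-24*m,38*m),sb(345,155)),(S,(0,63*m,16*m),sb(318,400)),
 (T,(6*m,0,16*m),ta(302,397))]
q,r=fit(Fp,[.56,-.04,-.27]);print('platform',q,np.degrees(q[2]));print(r)
B=lambda x,y,z:(x*m,y*m,z*m)
Fb=[(S,B(30,40,84),sb(405,245)),(S,B(-30,40,84),sb(512,330)),(S,B(-30,-40,84),sb(710,262)),
 (S,B(30,40,0),sb(405,465)),(S,B(-30,40,0),sb(500,535)),(S,B(-30,-40,0),sb(690,460)),]
b,r=fit(Fb,[.51,-.02,-.27]);print('block',b,np.degrees(b[2]));print(r)
c,s=np.cos(q[2]),np.sin(q[2]);d=b[:2]-q[:2];print('block in platform',c*d[0]+s*d[1],-s*d[0]+c*d[1],'yaw',b[2]-q[2])
for n in ['vial_a','vial_b','dish']: print(n,[(np.array(k['at']),k['confidence']) for k in finder.recognise('scene',n)])
E
python3 fit.py
```

```text
platform [ 0.5665 -0.0436 -0.2914] -16.693912318779205
[[-0.7414 -0.1551]
 [ 0.6808 -0.0218]
 [-0.1483  0.5838]
 [-0.3188  0.2872]
 [ 0.0506 -0.3885]
 [-0.0177 -0.5378]
 [ 0.1536 -1.0468]
 [-0.32   -0.2736]]
block [ 0.5138 -0.0166 -0.4017] -23.016395442613167
[[-0.1402 -0.4481]
 [ 0.2856  0.3785]
 [ 0.4665 -0.916 ]
 [-1.4366 -3.4252]
 [ 0.1707  1.605 ]
 [ 0.0372  0.6626]]
block in platform -0.058151240464924966 0.010709687160588037 yaw -0.11034814741267901
vial_a [(array([0.6097, 0.0415, 0.0283]), 0.96), (array([0.6726, 0.0287, 0.0238]), 0.84)]
vial_b [(array([0.6097, 0.0415, 0.0283]), 0.96), (array([0.6726, 0.0287, 0.0238]), 0.84)]
dish [(array([ 0.6532, -0.0508,  0.0252]), 0.65)]
```

```bash
cat > go.py <<'E'
# usage: go.py x y z yawdeg -> shift/turn in present tool axes
import sys
from h import *
from scipy.spatial.transform import Rotation as Ro
s=bot.read_state();R=np.array(s['tcp_rot']);p=np.array(s['position'])
x,y,z,a=map(float,sys.argv[1:5]);a=np.radians(a)
G=np.array([[np.cos(a),np.sin(a),0],[np.sin(a),-np.cos(a),0],[0,0,-1]])
np.set_printoptions(precision=4,suppress=True)
print('t',s['time_s'],'p',p,'F',np.array(s['force']),'open',s['opening'])
print('shift',R.T@(np.array([x,y,z])-p),'turn',Ro.from_matrix(R.T@G).as_rotvec(degrees=True))
E
python3 go.py 0.514 -0.0166 0.2 -23
```

```text
t 0.95 p [ 0.2473 -0.574   0.2396] F [0.2872 0.1391 0.102 ] open 0.9943341526427134
shift [ 0.4655 -0.4064  0.0395] turn [ 0.0038 -0.0001 46.3071]
```

Units first: shifts go in shares of 600 mm and turns go in shares of 2 pi rad. So 0.466 m / 0.6 = 0.7767, -0.406 m / 0.6 = -0.6767, 46.3 degrees / 360 = 0.1286.

Call:
play_rows:
  motion:
    - [[0.7767,-0.6767,0,0,0,0.1286],[0.7767,-0.6767,0,0,0,0.1286],[0.7767,-0.6767,0,0,0,0.1286],[0.7767,-0.6767,0,0,0,0.1286],[0.7767,-0.6767,0,0,0,0.1286],[0.7767,-0.6767,0,0,0,0.1286],[0.7767,-0.6767,0,0,0,0.1286],[0.7767,-0.6767,0,0,0,0.1286]]
  fingers: 0.087

```text
time_s: 1.62
position: [0.3904, -0.2757, 0.2399]
tcp_rot: [[0.919, -0.394, 0.001], [-0.394, -0.919, -0.001], [0.001, 0.0, -1.0]]
force: [0.8, 0.2, 0.3]
opening: 0.998
grasp_force: 0.0
```

```bash
python3 go.py 0.514 -0.0166 0.2 -23
```

```text
t 1.6167 p [ 0.3904 -0.2757  0.2399] F [0.7807 0.2498 0.2778] open 0.997566105757274
shift [ 0.0116 -0.2868  0.0398] turn [ 0.0172 -0.0501 -0.1797]
```

Scaled: -0.287 m / 0.6 = -0.4783, 0.02 m / 0.6 = 0.0333.

Call:
play_rows:
  motion:
    - [[0.02,-0.4783,0.0333,0,0,0],[0.02,-0.4783,0.0333,0,0,0],[0.02,-0.4783,0.0333,0,0,0],[0.02,-0.4783,0.0333,0,0,0],[0.02,-0.4783,0.0333,0,0,0],[0.02,-0.4783,0.0333,0,0,0],[0.02,-0.4783,0.0333,0,0,0],[0.02,-0.4783,0.0333,0,0,0]]

```text
time_s: 2.28
position: [0.5151, -0.012, 0.2195]
tcp_rot: [[0.923, -0.385, 0.002], [-0.385, -0.923, 0.002], [0.001, -0.003, -1.0]]
force: [0.4, -0.6, -0.1]
opening: 0.998
grasp_force: 0.0
```

```bash
python3 go.py 0.514 -0.0166 0.2 -23; python3 -c "
from h import *
d=snap('wrist','w0');print(-np.array(d['R']).T@np.array(d['t']),d['R'])
im=np.uint8(255*(d['frame'][:,:,::-1]/255.)**2);cv2.imwrite('pics/w0.png',im)
for X in [(0.5138,-0.0166,.084)]: print(proj(d,X))"
```

```text
t 2.2833 p [ 0.5151 -0.012   0.2195] F [ 0.3989 -0.6052 -0.0653] open 0.9980415075882111
shift [0.0008 0.0047 0.0195] turn [-0.1708 -0.0681  0.3848]
[ 0.58751043 -0.04295658  0.36469586] [[-0.38488588 -0.92295949 -0.0029388 ]
 [-0.88361381  0.36755468  0.29005204]
 [-0.26662611  0.1142337  -0.95700636]]
[322.6013459  197.03329883]
```

View pics/w0.png

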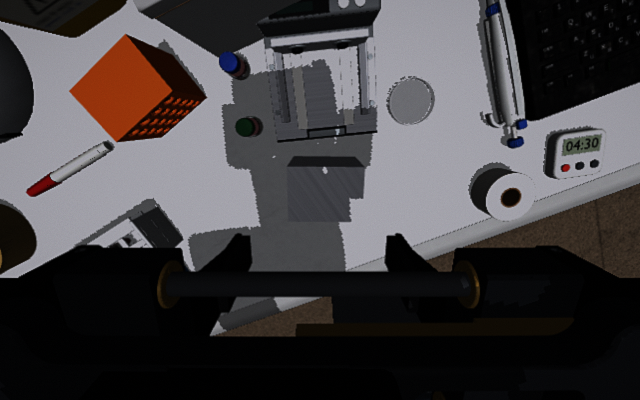

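Wrist view: block top at about (288–363, 167–222) with its +x face above, platform front edge at about y=135 and catch at (325,132). I'll overlay the fitted models to check them.

```bash
cat > ov.py <<'E'
import sys
from h import *
def ov(cam,name,q,b,box,k,g=1.3,lying=False):
    d=snap(cam);s=3;im=np.uint8(255*(d['frame'][:,:,::-1]/255.)**g)
    x0,y0,w,h=box;im=cv2.resize(im[y0:y0+h,x0:x0+w],None,fx=k,fy=k,interpolation=cv2.INTER_CUBIC)
    def P(o,x,y,z):
        c,s=np.cos(o[2]),np.sin(o[2]);uv=proj(d,[o[0]+c*x-s*y,o[1]+s*x+c*y,z])
        return tuple(int(v) for v in np.round(((uv-[x0,y0]+.5)*k)))
    m=.001
    def L(o,pts,col):
        for a,c in zip(pts,pts[1:]): cv2.line(im,P(o,*[v*m for v in a]),P(o,*[v*m for v in c]),col,1)
    if b is not None:
        for z,c in((84,(0,0,255)),(0,(255,0,0))): L(b,[(30,40,z),(-30,40,z),(-30,-40,z),(30,-40,z),(30,40,z)],c)
    L(q,[(97,63,16),(0,63,16),(0,-63,16),(97,-63,16)],(0,255,0))
    L(q,[(2,22,16),(10,22,16),(10,-22,16),(2,-22,16),(2,22,16)],(0,200,255))
    for y in(24,-24): cv2.circle(im,P(q,.092,y*m,.038),4,(255,0,255),1)
    cv2.imwrite(f'pics/{name}.png',im)
E
python3 -c "
from ov import *
ov('wrist','w1',[.5665,-.0436,-.2914],[.5138,-.0166,-.4017],(240,10,160,230),5 and 2.6,1.0)
ov('scene','s1',[.5665,-.0436,-.2914],[.5138,-.0166,-.4017],(240,170,170,120),2.6,1.0)
a=cv2.imread('pics/w1.png');b=cv2.imread('pics/s1.png');H=max(a.shape[0],b.shape[0])
p=lambda i:cv2.copyMakeBorder(i,0,H-i.shape[0],0,0,0)
d=snap('top')
c=np.hstack([p(a),p(b)])[:600,:860];c=c[:, :800];print(c.shape);cv2.imwrite('pics/c1.png',c)"
```

```text
(598, 800, 3)
```

View pics/c1.png

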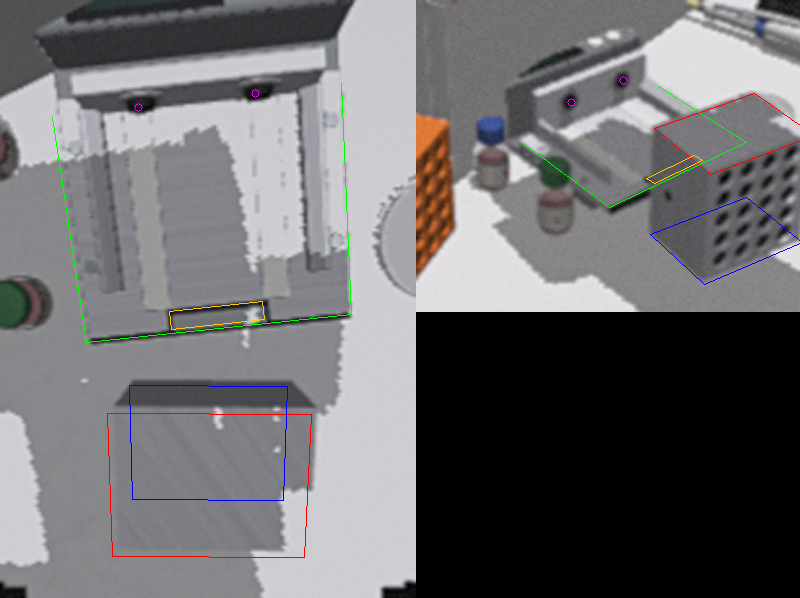

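Left panel, wrist at 2.6x: actual block top corners are (117,405), (315,405) and (117,550), and the bottom front edge is (130,380) to (292,380). The model is about 3 px low and left. The platform overlay fits well, so I refit the block jointly.

```bash
cat > fit2.py <<'E'
exec(open('fit.py').read().split("B=lambda")[0].replace("print(r)","pass"))
Wd=snap('wrist');wc=lambda u,v:(239.5+u/2.6,9.5+v/2.6);B=lambda x,y,z:(x*m,y*m,z*m)
Fb=[(S,B(30,40,84),sb(405,245)),(S,B(-30,40,84),sb(512,330)),(S,B(-30,-40,84),sb(710,262)),
 (S,B(-30,40,0),sb(500,535)),(S,B(-30,-40,0),sb(690,460))]
Fw=[(Wd,B(30,40,84),wc(117,405)),(Wd,B(30,-40,84),wc(315,405)),(Wd,B(-30,40,84),wc(117,550)),
 (Wd,B(30,40,0),wc(130,380)),(Wd,B(30,-40,0),wc(292,380))]
for F in(Fb,Fw,Fb+Fw):
    b,r=fit(F,[.51,-.02,-.3]);c,s=np.cos(q[2]),np.sin(q[2]);d=b[:2]-q[:2]
    print('block',b,np.degrees(b[2]),'in platform',c*d[0]+s*d[1],-s*d[0]+c*d[1])
print(r)
E
python3 fit2.py
```

```text
platform [ 0.5665 -0.0436 -0.2914] -16.693912318779205
block [ 0.5144 -0.0173 -0.4063] -23.280151696719017 in platform -0.05738281267849119 0.010226908312225256
block [ 0.5143 -0.0243 -0.4042] -23.16085594709368 in platform -0.05549136558137324 0.003447181304745167
block [ 0.5148 -0.0229 -0.4183] -23.96572237896552 in platform -0.05537878495063864 0.004938244556894034
[[ 1.4519 -2.6113]
 [ 1.2923 -1.842 ]
 [ 1.7042 -2.5665]
 [ 1.1396 -0.7635]
 [ 1.2331 -1.1057]
 [-2.9154 -0.1439]
 [-0.6487  0.9939]
 [-1.604  -0.6625]
 [ 0.1466 -0.7226]
 [-1.1409  0.1729]]
```

The wrist pixels came from a capture taken while the arm was still settling. I'll refit with fresh network silhouettes in all three views.

```bash
cat > sil.py <<'E'
from h import *
from scipy.optimize import minimize
q=np.array([.5665,-.0436,-.2914])
def fitsil(cams,b0):
    out=[]
    D=[]
    for c in cams:
        d=snap(c)
        for r in finder.outline_of(c,'block'):
            M=np.array(r['pixels'])
            if M.sum()<50: continue
            v,u=np.nonzero(M); 
            if np.linalg.norm([u.mean(),v.mean()]-proj(d,[b0[0],b0[1],.05]))<25: D.append((c,d,M.astype(np.uint8)));print(c,r['confidence'],M.sum());break
    def hull(d,b,shape):
        c,s=np.cos(b[2]),np.sin(b[2]);P=[]
        for x in(-.03,.03):
            for y in(-.04,.04):
                for z in(0,.084):P.append(proj(d,[b[0]+c*x-s*y,b[1]+s*x+c*y,z]))
        m=np.zeros(shape,np.uint8);h=cv2.convexHull(np.float32(P));cv2.fillConvexPoly(m,np.int32(np.round(h*16)),1,shift=4);return m
    def cost(b,D):
        t=0
        for c,d,M in D:
            H=hull(d,b,M.shape);t+=1-(H&M).sum()/max(1,(H|M).sum())
        return t
    for DD in [[x] for x in D]+[D]:
        sx=np.array([[0,0,0],[.006,0,0],[0,.006,0],[0,0,.08]])+b0
        r=minimize(cost,b0,args=(DD,),method='Nelder-Mead',options=dict(initial_simplex=sx,xatol=1e-5,fatol=1e-5))
        b=r.x;c,s=np.cos(q[2]),np.sin(q[2]);e=b[:2]-q[:2]
        print([x[0] for x in DD],b.round(4),'yaw',np.degrees(b[2]).round(2),'plat',(c*e[0]+s*e[1]).round(4),(-s*e[0]+c*e[1]).round(4),'cost',round(r.fun,3))
if __name__=='__main__':
    import sys
    print(bot.read_state()['position']);fitsil(['scene','top','wrist'],np.array([float(a) for a in sys.argv[1:4]] if len(sys.argv)>3 else [.514,-.019,-.4]))
E
python3 sil.py
```

```text
[ 0.51264285 -0.01912458  0.219693  ]
scene 0.57 3429
wrist 0.89 4839
['scene'] [ 0.5161 -0.0172 -0.3365] yaw -19.28 plat -0.0559 0.0108 cost 0.034
['wrist'] [ 0.5146 -0.0194 -0.4039] yaw -23.14 plat -0.0567 0.0083 cost 0.036
['scene', 'wrist'] [ 0.5161 -0.0191 -0.4001] yaw -22.92 plat -0.0553 0.009 cost 0.079
```

```bash
python3 go.py 0.5155 -0.019 0.105 -23
```

```text
t 2.9333 p [ 0.5129 -0.0183  0.2196] F [-0.7943  0.5937 -0.5899] open 0.9994262703675315
shift [ 0.0027 -0.0003  0.1146] turn [-0.0018 -0.0082 -0.0543]
```

Scaled: 0.115 m / 0.6 = 0.1917, 0.105 m / 0.6 = 0.175.

Call:
play_rows:
  motion:
    - [[0.005,0,0.0667,0,0,0],[0.005,0,0.1333,0,0,0],[0.005,0,0.175,0,0,0],[0.005,0,0.1917,0,0,0],[0.005,0,0.1917,0,0,0],[0.005,0,0.1917,0,0,0]]

```text
time_s: 3.43
position: [0.5162, -0.019, 0.1048]
tcp_rot: [[0.921, -0.391, 0.0], [-0.391, -0.921, -0.0], [0.0, -0.0, -1.0]]
force: [0.5, 0.8, 0.5]
opening: 0.999
grasp_force: 0.0
```

```bash
python3 go.py 0.5155 -0.019 0.045 -23;python3 -c "
from h import *
d=snap('wrist');im=np.uint8(255*(d['frame'][:,:,::-1]/255.)**.9)[60:400]
cv2.imwrite('pics/w2.png',im)"
```

```text
t 3.4333 p [ 0.5162 -0.019   0.1048] F [0.5197 0.8481 0.4593] open 0.999247473093666
shift [-0.0007  0.0002  0.0598] turn [-0.0042 -0.0144  0.0002]
```

View pics/w2.png

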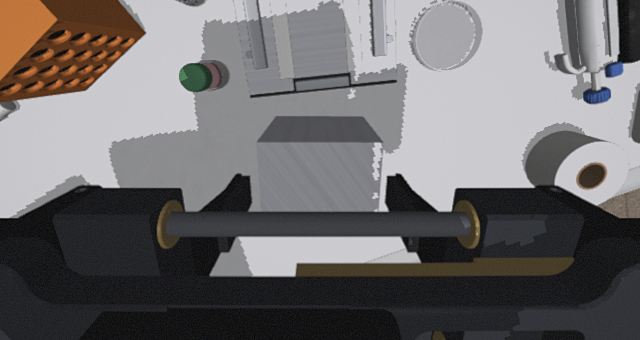

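Block top spans x 258–384 and the finger inner edges stand at about 250 and 387, so the gripper needs to shift about 1.5 mm to the right. Then I descend.

Scaled: 0.06 m / 0.6 = 0.1, 0.0015 m / 0.6 = 0.0025.

Call:
play_rows:
  motion:
    - [[0,0.0025,0,0,0,0],[0,0.0025,0.01,0,0,0],[0,0.0025,0.0233,0,0,0],[0,0.0025,0.0367,0,0,0],[0,0.0025,0.0533,0,0,0],[0,0.0025,0.0733,0,0,0],[0,0.0025,0.0967,0,0,0],[0,0.0025,0.1,0,0,0]]

```text
time_s: 4.15
position: [0.5135, -0.0199, 0.0421]
tcp_rot: [[0.921, -0.391, -0.004], [-0.391, -0.921, 0.001], [-0.005, 0.001, -1.0]]
force: [0.1, -0.8, 0.4]
opening: 1.0
grasp_force: 0.0
```

```bash
python3 -c "
import numpy as np
q=np.array([.5665,-.0436,-.2914]);c,s=np.cos(q[2]),np.sin(q[2])
for x in(-.060,-.058,-.055):print(q[0]+c*x,q[1]+s*x)"; python3 go.py 0.5125 -0.0274 0.045 -16.7
```

```text
0.5090294437930312 -0.026362390848449102
0.51094512899993 -0.026936977820167466
0.5138186568102785 -0.02779885827774501
t 4.15 p [ 0.5135 -0.0199  0.0421] F [ 0.0641 -0.809   0.3802] open 1.0000731126818194
shift [ 0.002   0.0073 -0.003 ] turn [ 0.0235  0.2643 -6.2961]
```

Scaled: -0.002 m / 0.6 = -0.0033, 0.001 m / 0.6 = 0.0017.

Call:
play_rows:
  motion:
    - [[0.0017,0,-0.0033,0,0,0],[0.0017,0,-0.0033,0,0,0],[0.0017,0,-0.0033,0,0,0],[0.0017,0,-0.0033,0,0,0],[0.0017,0,-0.0033,0,0,0],[0.0017,0,-0.0033,0,0,0]]
  fingers: 0.081

```text
time_s: 4.65
position: [0.5164, -0.0207, 0.0471]
tcp_rot: [[0.921, -0.391, 0.001], [-0.391, -0.921, -0.0], [0.001, -0.0, -1.0]]
force: [0.5, 0.7, 0.4]
opening: 0.931
grasp_force: 0.3
```

```bash
python3 go.py 0.513 -0.0275 0.045 -16.7
```

```text
t 4.65 p [ 0.5164 -0.0207  0.0471] F [0.4681 0.6544 0.3664] open 0.9311694233305454
shift [-0.0005  0.0076  0.0021] turn [-0.013  -0.0703 -6.2995]
```

Scaled: 0.008 m / 0.6 = 0.0133, 0.0075 m / 0.6 = 0.0125, -8 degrees / 360 = -0.0222.

Call:
play_rows:
  motion:
    - [[0,0.0025,0,0,0,-0.0028],[0,0.005,0,0,0,-0.0056],[0,0.0075,0,0,0,-0.0097],[0,0.01,0,0,0,-0.0139],[0,0.0125,0,0,0,-0.0175],[0,0.0133,0,0,0,-0.0208],[0,0.0133,0,0,0,-0.0222],[0,0.0133,0,0,0,-0.0222]]

```text
time_s: 5.32
position: [0.5136, -0.028, 0.0468]
tcp_rot: [[0.966, -0.259, 0.002], [-0.259, -0.966, -0.0], [0.002, -0.0, -1.0]]
force: [2.7, 2.6, 2.9]
opening: 0.931
grasp_force: 2.0
```

```bash
python3 sil.py .515 -.0275 -.3; python3 go.py 0.513 -0.0275 0.045 -16.7
```

```text
[ 0.51360971 -0.02801849  0.04682818]
scene 0.58 2546
wrist 0.69 17676
['scene'] [ 0.5118 -0.024  -0.3125] yaw -17.91 plat -0.058 0.003 cost 0.282
['wrist'] [ 0.5109 -0.0269 -0.3064] yaw -17.55 plat -0.058 0.0 cost 0.353
['scene', 'wrist'] [ 0.5112 -0.0266 -0.3143] yaw -18.01 plat -0.0578 0.0004 cost 0.645
t 5.6167 p [ 0.513  -0.0281  0.0465] F [2.9639 3.1979 1.4815] open 0.9321798030890709
shift [-0.0002 -0.0005  0.0015] turn [ 0.0027 -0.0114  1.7093]
```

Scaled: -0.07 m / 0.6 = -0.1167, -0.03 m / 0.6 = -0.05, 1.7 degrees / 360 = 0.0047.

Call:
play_rows:
  motion:
    - [[0,0,0,0,0,0.0047],[0,0,0,0,0,0.0047],[0,0,0,0,0,0.0047],[0,0,0,0,0,0.0047],[0,0,-0.05,0,0,0.0047],[0,0,-0.1167,0,0,0.0047],[0,0,-0.1167,0,0,0.0047]]
  fingers: 0.087

```text
time_s: 6.2
position: [0.5162, -0.029, 0.1214]
tcp_rot: [[0.958, -0.286, 0.009], [-0.286, -0.958, -0.003], [0.01, 0.0, -1.0]]
force: [1.2, -1.1, 1.0]
opening: 0.997
grasp_force: 0.0
```

```bash
sed -i '1i import sys' go.py
cat > pg.py <<'E'
# platform-frame target: x y z (mm) -> go
import sys,numpy as np,subprocess
x,y,z=[float(v)/1000 for v in sys.argv[1:4]]
q=[.5665,-.0436,-.2914];c,s=np.cos(q[2]),np.sin(q[2])
from h import bot
p=np.array(bot.read_state()['position']);e=p[:2]-q[:2]
print('plat tcp mm',((c*e[0]+s*e[1])*1e3).round(1),((-s*e[0]+c*e[1])*1e3).round(1),(p[2]*1e3).round(1))
subprocess.run(['python3','go.py',str(q[0]+c*x-s*y),str(q[1]+s*x+c*y),str(z),'-16.7'])
E
python3 sil.py .515 -.0275 -.3; python3 pg.py -110 0 118
```

```text
[ 0.51621747 -0.0290313   0.12141189]
scene 0.82 3263
wrist 0.61 10730
['scene'] [ 0.5108 -0.0255 -0.2435] yaw -13.95 plat -0.0586 0.0013 cost 0.059
['wrist'] [ 0.5107 -0.0273 -0.294 ] yaw -16.84 plat -0.0582 -0.0004 cost 0.084
['scene', 'wrist'] [ 0.5118 -0.0276 -0.2756] yaw -15.79 plat -0.057 -0.0004 cost 0.153
t 6.5 p [ 0.5118 -0.0278  0.1153] F [-0.239  -0.3249  0.1131] open 0.9984265749314322
shift [-0.0531 -0.0006 -0.0025] turn [0.0112 0.1793 0.0158]
plat tcp mm -57.0 -0.6 115.3
```

Scaled: 0.066 m / 0.6 = 0.11, -0.056 m / 0.6 = -0.0933.

Call:
play_rows:
  motion:
    - [[-0.05,0.0008,-0.005,0,0,0],[-0.0883,0.0008,-0.005,0,0,0],[-0.0933,0.0008,-0.005,0,0,0],[-0.0933,0.0008,0.0333,0,0,0],[-0.0933,0.0008,0.0833,0,0,0],[-0.0933,0.0008,0.11,0,0,0],[-0.0933,0.0008,0.11,0,0,0],[-0.0933,0.0008,0.11,0,0,0]]
  fingers: 0.04

```text
time_s: 7.17
position: [0.4586, -0.0123, 0.0493]
tcp_rot: [[0.958, -0.287, -0.003], [-0.287, -0.958, 0.001], [-0.003, 0.0, -1.0]]
force: [0.1, 0.4, 0.2]
opening: 0.5
grasp_force: 0.0
```

```bash
python3 pg.py -100 0 49
```

```text
t 7.1667 p [ 0.4586 -0.0123  0.0493] F [0.121  0.3503 0.2336] open 0.5004851082578056
shift [ 0.0123 -0.001   0.0003] turn [0.0045 0.1835 0.0064]
plat tcp mm -112.3 -1.0 49.3
```

Scaled: 0.028 m / 0.6 = 0.0467, -0.001 m / 0.6 = -0.0017.

Call:
play_rows:
  motion:
    - [[0.0133,-0.0017,0,0,0,0],[0.0217,-0.0017,0,0,0,0],[0.025,-0.0017,0,0,0,0],[0.0283,-0.0017,0,0,0,0],[0.0333,-0.0017,0,0,0,0],[0.0383,-0.0017,0,0,0,0],[0.0433,-0.0017,0,0,0,0],[0.0467,-0.0017,0,0,0,0]]

```text
time_s: 7.83
position: [0.4848, -0.019, 0.0509]
tcp_rot: [[0.958, -0.287, -0.003], [-0.287, -0.958, 0.001], [-0.003, 0.0, -1.0]]
force: [-3.5, 2.2, 0.2]
opening: 0.459
grasp_force: 1.7
```

```bash
python3 pg.py -69.5 0 49
```

```text
t 7.8333 p [ 0.4848 -0.019   0.0509] F [-3.4933  2.2134  0.1631] open 0.45929095247602364
shift [0.0158 0.0001 0.0018] turn [0.0029 0.1713 0.0223]
plat tcp mm -85.3 0.1 50.9
```

Scaled: 0.0125 m / 0.6 = 0.0208, 0.001 m / 0.6 = 0.0017.

Call:
play_rows:
  motion:
    - [[0.0033,0,0.0017,0,0,0],[0.0067,0,0.0017,0,0,0],[0.01,0,0.0017,0,0,0],[0.0133,0,0.0017,0,0,0],[0.0158,0,0.0017,0,0,0],[0.0183,0,0.0017,0,0,0],[0.02,0,0.0017,0,0,0],[0.0208,0,0.0017,0,0,0]]

```text
time_s: 8.5
position: [0.4977, -0.0229, 0.0495]
tcp_rot: [[0.958, -0.287, -0.001], [-0.287, -0.958, 0.0], [-0.001, -0.0, -1.0]]
force: [-5.2, 1.5, 3.0]
opening: 0.463
grasp_force: 2.8
```

```bash
python3 pg.py -69.5 0 49
```

```text
t 8.5 p [ 0.4977 -0.0229  0.0495] F [-5.1598  1.4628  2.9501] open 0.4632930689915547
shift [0.0023 0.0001 0.0005] turn [-0.0024  0.079   0.0017]
plat tcp mm -71.8 0.1 49.5
```

Scaled: 0.002 m / 0.6 = 0.0033, 0.001 m / 0.6 = 0.0017.

Call:
play_rows:
  motion:
    - [[0.0008,0,0,0,0,0],[0.0017,0,0,0,0,0],[0.0025,0,0,0,0,0],[0.0033,0,0,0,0,0],[0.0033,0,0,0,0,0]]

```text
time_s: 8.92
position: [0.4979, -0.0229, 0.0496]
tcp_rot: [[0.958, -0.288, -0.005], [-0.288, -0.958, 0.001], [-0.005, -0.0, -1.0]]
force: [-7.8, 2.0, 5.2]
opening: 0.464
grasp_force: 3.8
```

```bash
python3 pg.py -69.5 0 49
```

```text
t 8.9167 p [ 0.4979 -0.0229  0.0496] F [-7.8206  1.9794  5.1552] open 0.4637234854817127
shift [0.0021 0.0001 0.0005] turn [-0.0008  0.2766 -0.0099]
plat tcp mm -71.6 0.1 49.6
```

Scaled: -0.032 m / 0.6 = -0.0533, -0.015 m / 0.6 = -0.025.

Call:
play_rows:
  motion:
    - [[-0.005,0,0,0,0,0],[-0.0117,0,0,0,0,0],[-0.0117,0,-0.025,0,0,0],[-0.0117,0,-0.0533,0,0,0],[-0.0117,0,-0.0533,0,0,0],[-0.01,0,-0.0533,0,0,0],[-0.01,0,-0.0533,0,0,0]]

```text
time_s: 9.5
position: [0.4957, -0.0224, 0.0816]
tcp_rot: [[0.958, -0.287, 0.003], [-0.287, -0.958, -0.001], [0.003, -0.0, -1.0]]
force: [0.3, 0.7, 0.1]
opening: 0.46
grasp_force: 0.0
```

```bash
python3 -c "
from sil import *
fitsil(['scene','wrist'],np.array([.536,-.0345,-.2914]))"; python3 pg.py -71.6 0 82
```

```text
scene 0.84 2162
['scene'] [ 0.5364 -0.0327 -0.2384] yaw -13.66 plat -0.032 0.0018 cost 0.354
['scene'] [ 0.5364 -0.0327 -0.2384] yaw -13.66 plat -0.032 0.0018 cost 0.354
t 9.7 p [ 0.4942 -0.022   0.0809] F [ 1.0384 -0.4586 -0.2668] open 0.45732341853833997
shift [ 0.0038 -0.     -0.0011] turn [ 0.0015  0.046  -0.0003]
plat tcp mm -75.4 -0.0 80.9
```

Scaled: 0.015 m / 0.6 = 0.025, 0.014 m / 0.6 = 0.0233.

Call:
play_rows:
  motion:
    - [[0.0042,0,0,0,0,0],[0.0067,0,0,0,0,0],[0.01,0,-0.0033,0,0,0],[0.0133,0,-0.0067,0,0,0],[0.0167,0,-0.01,0,0,0],[0.02,0,-0.0133,0,0,0],[0.0233,0,-0.0158,0,0,0],[0.025,0,-0.0167,0,0,0]]

```text
time_s: 10.37
position: [0.5082, -0.026, 0.0919]
tcp_rot: [[0.958, -0.287, -0.002], [-0.287, -0.958, 0.0], [-0.002, 0.0, -1.0]]
force: [-5.3, 2.5, 2.5]
opening: 0.461
grasp_force: 2.8
```

```bash
python3 pg.py -60.6 0 91.5; python3 -c "
from ov import *
ov('scene','s3',[.5645,-.043,-.2914],[.536,-.0345,-.2914],(240,160,170,130),4.5,1.0)"
```

```text
t 10.3667 p [ 0.5082 -0.026   0.0919] F [-5.2853  2.4954  2.5376] open 0.4611735624221346
shift [0.0003 0.0001 0.0004] turn [0.0008 0.0967 0.0099]
plat tcp mm -60.9 0.1 91.9
```

View pics/s3.png

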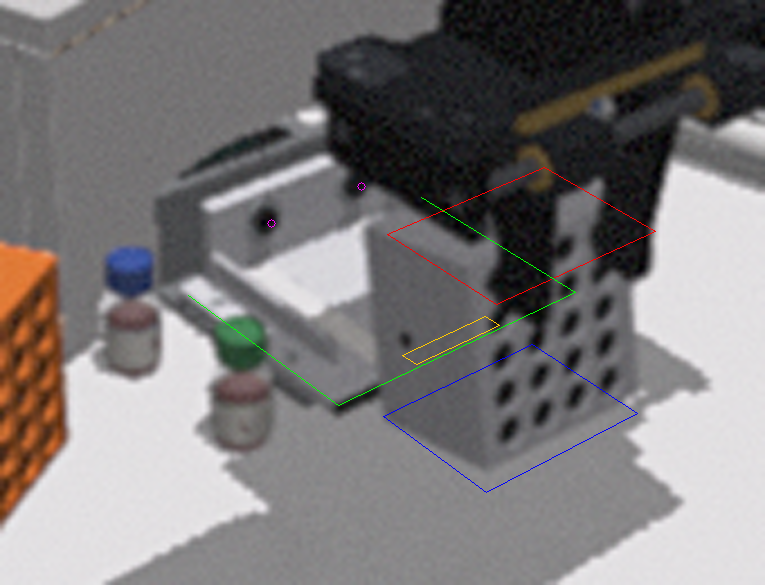

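Side view: the block is tilted about 10° against the edge, its rear foot corner lifted to (487,465). I continue along the arc.

Scaled: 0.026 m / 0.6 = 0.0433, 0.0225 m / 0.6 = 0.0375.

Call:
play_rows:
  motion:
    - [[0.005,0,-0.0033,0,0,0],[0.01,0,-0.0067,0,0,0],[0.015,0,-0.01,0,0,0],[0.0208,0,-0.0125,0,0,0],[0.0258,0,-0.015,0,0,0],[0.0317,0,-0.0175,0,0,0],[0.0375,0,-0.0192,0,0,0],[0.0433,0,-0.0217,0,0,0]]

```text
time_s: 11.08
position: [0.5354, -0.0343, 0.105]
tcp_rot: [[0.958, -0.287, 0.003], [-0.287, -0.958, -0.001], [0.003, 0.0, -1.0]]
force: [-0.9, 0.4, -0.3]
opening: 0.465
grasp_force: 0.5
```

```bash
python3 pg.py -34.7 0 104.3; python3 -c "
from ov import *
ov('scene','s4',[.5645,-.043,-.2914],None,(240,160,170,130),4.5,1.0)"
```

```text
t 11.0833 p [ 0.5354 -0.0343  0.105 ] F [-0.9057  0.4149 -0.2796] open 0.46533619817527555
shift [-0.0022 -0.      0.0007] turn [ 0.0005 -0.1891  0.0121]
plat tcp mm -32.5 -0.0 105.0
```

View pics/s4.png

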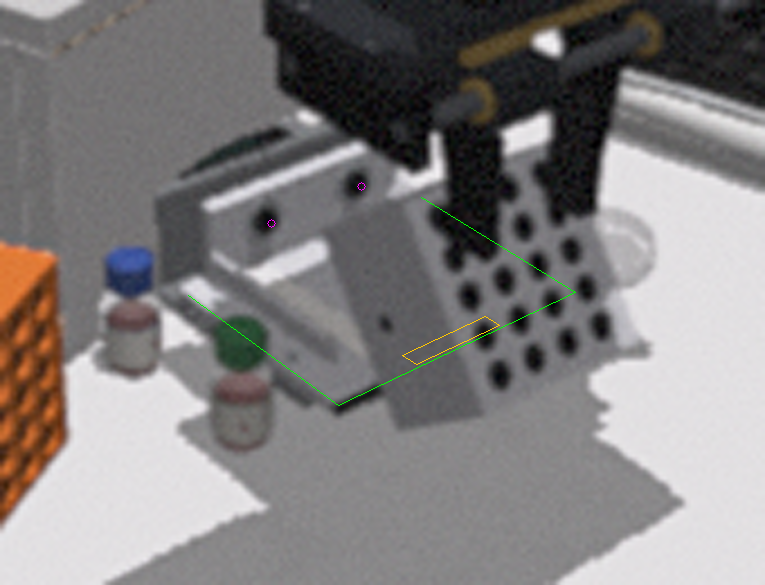

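The block is tilted about 35° with the force down to 1 N. Continuing.

Scaled: 0.0285 m / 0.6 = 0.0475, 0.025 m / 0.6 = 0.0417.

Call:
play_rows:
  motion:
    - [[0.0058,0,-0.0017,0,0,0],[0.0117,0,-0.0025,0,0,0],[0.0175,0,-0.0042,0,0,0],[0.0233,0,-0.005,0,0,0],[0.0292,0,-0.0058,0,0,0],[0.035,0,-0.0058,0,0,0],[0.0417,0,-0.0058,0,0,0],[0.0475,0,-0.0058,0,0,0]]

```text
time_s: 11.8
position: [0.5618, -0.0422, 0.1081]
tcp_rot: [[0.958, -0.287, 0.001], [-0.287, -0.958, -0.0], [0.001, 0.0, -1.0]]
force: [0.7, 0.3, -0.4]
opening: 0.46
grasp_force: 0.0
```

```bash
python3 pg.py -6 0 107.5
```

```text
t 11.8 p [ 0.5618 -0.0422  0.1081] F [ 0.6983  0.3055 -0.3699] open 0.45998113002468277
shift [-0.0011  0.      0.0006] turn [ 0.0003 -0.0597  0.0073]
plat tcp mm -4.9 0.0 108.1
```

Scaled: 0.028 m / 0.6 = 0.0467, 0.001 m / 0.6 = 0.0017.

Call:
play_rows:
  motion:
    - [[0.0058,0,0,0,0,0],[0.0117,0,0.0017,0,0,0],[0.0175,0,0.0025,0,0,0],[0.0233,0,0.0042,0,0,0],[0.0292,0,0.0058,0,0,0],[0.035,0,0.0075,0,0,0],[0.0408,0,0.01,0,0,0],[0.0467,0,0.0117,0,0,0]]

```text
time_s: 12.47
position: [0.588, -0.05, 0.1008]
tcp_rot: [[0.958, -0.287, -0.0], [-0.287, -0.958, 0.0], [-0.0, 0.0, -1.0]]
force: [0.0, -0.1, -0.4]
opening: 0.465
grasp_force: 0.0
```

```bash
python3 pg.py 22 0 100.5
python3 - <<'E'
from h import *
for c in('scene','wrist'):
    d=snap(c,'z_'+c)
    print(c,[(np.array(r['at']).round(4),round(r['confidence'],2)) for r in finder.recognise(c,'block')])
E
```

```text
t 12.4667 p [ 0.588  -0.05    0.1008] F [ 0.0303 -0.0767 -0.4024] open 0.46473542454513816
shift [-0.0005  0.      0.0003] turn [0.0014 0.014  0.0077]
plat tcp mm 22.5 0.0 100.8
scene [(array([ 0.5699, -0.0242,  0.0607]), 0.79), (array([0.6681, 0.1439, 0.056 ]), 0.78), (array([ 0.6688, -0.0298,  0.0325]), 0.34)]
wrist [(array([ 0.6094, -0.0572,  0.0775]), 0.77), (array([0.6859, 0.0897, 0.0732]), 0.77), (array([0.616 , 0.0292, 0.0419]), 0.56)]
```

```bash
sed -e 's/for x in(-.03,.03)/for x in(-.042,.042)/; s/for z in(0,.084)/for z in(.016,.076)/; s/proj(d,\[b0\[0\],b0\[1\],.05\]))<25/proj(d,[b0[0],b0[1],.05]))<60/' sil.py > sil2.py; python3 sil2.py .59 -.05 -.2914
```

```text
[ 0.58768571 -0.04991459  0.10091774]
scene 0.57 2685
top 0.71 104
wrist 0.67 10780
['scene'] [ 0.5859 -0.0486 -0.2534] yaw -14.52 plat 0.02 0.0008 cost 0.131
['top'] [ 0.5872 -0.0435 -0.2291] yaw -13.13 plat 0.0198 0.006 cost 0.961
['wrist'] [ 0.586  -0.0499 -0.2962] yaw -16.97 plat 0.0205 -0.0004 cost 0.308
['scene', 'top', 'wrist'] [ 0.5875 -0.0497 -0.3296] yaw -18.88 plat 0.0219 0.0001 cost 1.396
```

Scaled: -0.11 m / 0.6 = -0.1833, -0.105 m / 0.6 = -0.175.

Call:
play_rows:
  motion:
    - [[0,0,-0.0333,0,0,0],[-0.0333,0,-0.0667,0,0,0],[-0.0833,0,-0.0833,0,0,0],[-0.1417,0,-0.0833,0,0,0],[-0.175,0,-0.0833,0,0,0],[-0.1833,0,-0.0833,0,0,0],[-0.1833,0,-0.0833,0,0,0]]

```text
time_s: 13.55
position: [0.4812, -0.0178, 0.1513]
tcp_rot: [[0.958, -0.287, -0.001], [-0.287, -0.958, 0.0], [-0.001, -0.0, -1.0]]
force: [1.0, 0.7, -0.6]
opening: 0.457
grasp_force: 0.0
```

```bash
python3 sil2.py .586 -.05 -.2914; python3 pg.py -60 0 55
```

```text
[ 0.48121185 -0.01784209  0.1513242 ]
scene 0.56 2970
top 0.78 2537
wrist 0.83 13390
['scene'] [ 0.588  -0.0482 -0.3059] yaw -17.53 plat 0.022 0.0017 cost 0.031
['top'] [ 0.5882 -0.0484 -0.3054] yaw -17.5 plat 0.0222 0.0016 cost 0.044
['wrist'] [ 0.5862 -0.0504 -0.293 ] yaw -16.79 plat 0.0208 -0.0008 cost 0.021
['scene', 'top', 'wrist'] [ 0.5871 -0.0496 -0.2964] yaw -16.98 plat 0.0214 0.0002 cost 0.125
t 13.85 p [ 0.484  -0.0189  0.151 ] F [-0.4082  0.2046 -0.2737] open 0.4578774656213509
shift [ 0.026  -0.0001  0.096 ] turn [-0.0009 -0.0836 -0.0074]
plat tcp mm -86.1 -0.1 151.0
```

Scaled: 0.096 m / 0.6 = 0.16, 0.02 m / 0.6 = 0.0333.

Call:
play_rows:
  motion:
    - [[0.025,0,0.0333,0,0,0],[0.05,0,0.0833,0,0,0],[0.0617,0,0.125,0,0,0],[0.0617,0,0.16,0,0,0],[0.0617,0,0.16,0,0,0],[0.0617,0,0.16,0,0,0]]

```text
time_s: 14.35
position: [0.5174, -0.029, 0.0539]
tcp_rot: [[0.958, -0.287, -0.003], [-0.287, -0.958, 0.001], [-0.003, 0.0, -1.0]]
force: [0.5, -0.3, 0.5]
opening: 0.464
grasp_force: 0.0
```

```bash
python3 pg.py -30.1 0 55
```

```text
t 14.35 p [ 0.5174 -0.029   0.0539] F [ 0.5235 -0.2662  0.4595] open 0.46356358009394616
shift [ 0.0211 -0.0001 -0.0011] turn [ 0.0025  0.1779 -0.0046]
plat tcp mm -51.2 -0.1 53.9
```

Scaled: 0.03 m / 0.6 = 0.05, 0.0275 m / 0.6 = 0.0458.

Call:
play_rows:
  motion:
    - [[0.0133,0,0,0,0,0],[0.0233,0,0,0,0,0],[0.03,0,0,0,0,0],[0.0333,0,0,0,0,0],[0.0375,0,0,0,0,0],[0.0417,0,0,0,0,0],[0.0458,0,0,0,0,0],[0.05,0,0,0,0,0]]

```text
time_s: 15.02
position: [0.5459, -0.0373, 0.0551]
tcp_rot: [[0.958, -0.287, -0.002], [-0.287, -0.958, 0.0], [-0.002, -0.0, -1.0]]
force: [-4.6, 1.8, 2.1]
opening: 0.459
grasp_force: 2.2
```

```bash
python3 pg.py 0 0 55
```

```text
t 15.0167 p [ 0.5459 -0.0373  0.0551] F [-4.606   1.7765  2.0578] open 0.45948747552832925
shift [0.0216 0.0001 0.0001] turn [-0.0012  0.0942  0.0168]
plat tcp mm -21.6 0.1 55.1
```

Scaled: 0.015 m / 0.6 = 0.025, 0.002 m / 0.6 = 0.0033.

Call:
play_rows:
  motion:
    - [[0.0033,0,0,0,0,0],[0.0067,0,0,0,0,0],[0.01,0,0,0,0,0],[0.0133,0,0,0,0,0],[0.0167,0,0,0,0,0],[0.02,0,0,0,0,0],[0.0233,0,0,0,0,0],[0.025,0,0,0,0,0]]

```text
time_s: 15.68
position: [0.5615, -0.0421, 0.055]
tcp_rot: [[0.958, -0.287, 0.001], [-0.287, -0.958, -0.0], [0.001, -0.0, -1.0]]
force: [-3.7, 1.1, 3.2]
opening: 0.459
grasp_force: 2.1
```

```bash
python3 pg.py 0 0 55
```

```text
t 15.6833 p [ 0.5615 -0.0421  0.055 ] F [-3.7417  1.0775  3.1934] open 0.4590105603848838
shift [ 0.0052  0.     -0.    ] turn [-0.0001 -0.0345  0.0054]
plat tcp mm -5.2 0.0 55.0
```

Scaled: 0.003 m / 0.6 = 0.005, 0.0022 m / 0.6 = 0.0037.

Call:
play_rows:
  motion:
    - [[0.0012,0,0,0,0,0],[0.0025,0,0,0,0,0],[0.0037,0,0,0,0,0],[0.005,0,0,0,0,0],[0.005,0,0,0,0,0]]

```text
time_s: 16.1
position: [0.5632, -0.0426, 0.055]
tcp_rot: [[0.958, -0.287, -0.002], [-0.287, -0.958, 0.0], [-0.002, 0.0, -1.0]]
force: [-4.2, 1.3, 2.6]
opening: 0.458
grasp_force: 2.7
```

```bash
python3 pg.py 0 0 55
```

```text
t 16.1 p [ 0.5632 -0.0426  0.055 ] F [-4.2011  1.3125  2.5909] open 0.45830084135344124
shift [0.0035 0.     0.    ] turn [0.0016 0.0901 0.0051]
plat tcp mm -3.5 0.0 55.0
```

Scaled: 0.0015 m / 0.6 = 0.0025, 0.001 m / 0.6 = 0.0017.

Call:
play_rows:
  motion:
    - [[0.0008,0,0,0,0,0],[0.0017,0,0,0,0,0],[0.0025,0,0,0,0,0],[0.0025,0,0,0,0,0]]

```text
time_s: 16.43
position: [0.5636, -0.0427, 0.055]
tcp_rot: [[0.958, -0.287, -0.004], [-0.287, -0.958, 0.001], [-0.004, 0.0, -1.0]]
force: [-6.8, 1.5, 4.8]
opening: 0.455
grasp_force: 3.6
```

```bash
python3 pg.py 0 0 55
```

```text
t 16.4333 p [ 0.5636 -0.0427  0.055 ] F [-6.7788  1.5245  4.7615] open 0.4551585792233397
shift [ 0.0031  0.0001 -0.    ] turn [0.0049 0.221  0.0091]
plat tcp mm -3.1 0.1 55.0
```

Scaled: 0.002 m / 0.6 = 0.0033, 0.001 m / 0.6 = 0.0017.

Call:
play_rows:
  motion:
    - [[0.0008,0,0,0,0,0],[0.0017,0,0,0,0,0],[0.0025,0,0,0,0,0],[0.0033,0,0,0,0,0],[0.0033,0,0,0,0,0]]

```text
time_s: 16.85
position: [0.5644, -0.0429, 0.0549]
tcp_rot: [[0.958, -0.287, -0.006], [-0.287, -0.958, 0.002], [-0.006, 0.0, -1.0]]
force: [-9.3, 1.0, 6.1]
opening: 0.461
grasp_force: 4.4
```

```bash
python3 pg.py 0 0 55
```

```text
t 16.85 p [ 0.5644 -0.0429  0.0549] F [-9.3431  1.0301  6.1124] open 0.4614312984185741
shift [ 0.0023  0.0001 -0.0001] turn [0.0099 0.3647 0.0114]
plat tcp mm -2.3 0.1 54.9
```

Scaled: -0.002 m / 0.6 = -0.0033, -0.001 m / 0.6 = -0.0017.

Call:
play_rows:
  motion:
    - [[0.0008,0,-0.0008,0,0,0],[0.0017,0,-0.0017,0,0,0],[0.0025,0,-0.0025,0,0,0],[0.0033,0,-0.0033,0,0,0],[0.0033,0,-0.0033,0,0,0]]

```text
time_s: 17.27
position: [0.566, -0.0434, 0.0557]
tcp_rot: [[0.958, -0.287, -0.007], [-0.287, -0.958, 0.002], [-0.007, 0.0, -1.0]]
force: [-7.0, 1.8, -2.2]
opening: 0.46
grasp_force: 3.3
```

```bash
python3 pg.py 0 0 55
```

```text
t 17.2667 p [ 0.566  -0.0434  0.0557] F [-6.9855  1.754  -2.1711] open 0.4598260139268469
shift [0.0005 0.0001 0.0007] turn [0.0064 0.4262 0.0087]
plat tcp mm -0.5 0.1 55.7
```

Scaled: 0.002 m / 0.6 = 0.0033, 0.0005 m / 0.6 = 0.0008.

Call:
play_rows:
  motion:
    - [[0.0008,0,0,0,0,0],[0.0017,0,0,0,0,0],[0.0025,0,0,0,0,0],[0.0033,0,0,0,0,0],[0.0033,0,0,0,0,0]]

```text
time_s: 17.68
position: [0.5669, -0.0437, 0.0556]
tcp_rot: [[0.958, -0.287, -0.009], [-0.287, -0.958, 0.003], [-0.01, 0.0, -1.0]]
force: [-8.1, 1.6, 0.1]
opening: 0.46
grasp_force: 4.4
```

```bash
python3 pg.py 0 0 55
```

```text
t 17.6833 p [ 0.5669 -0.0437  0.0556] F [-8.1332  1.6032  0.1147] open 0.46032747262816925
shift [-0.0004  0.      0.0006] turn [0.0127 0.5639 0.0089]
plat tcp mm 0.4 0.0 55.6
```

Scaled: 0.0015 m / 0.6 = 0.0025, 0.001 m / 0.6 = 0.0017.

Call:
play_rows:
  motion:
    - [[0.0008,0,-0.0008,0,0,0],[0.0017,0,-0.0008,0,0,0],[0.0025,0,-0.0008,0,0,0],[0.0025,0,-0.0008,0,0,0]]

```text
time_s: 18.02
position: [0.5676, -0.0439, 0.0559]
tcp_rot: [[0.958, -0.287, -0.011], [-0.287, -0.958, 0.003], [-0.012, 0.0, -1.0]]
force: [-9.8, 2.0, -0.3]
opening: 0.456
grasp_force: 4.7
```

```bash
python3 pg.py 0 0 55
```

```text
t 18.0167 p [ 0.5676 -0.0439  0.0559] F [-9.7901  2.0262 -0.2577] open 0.45580468641388205
shift [-0.0011  0.0001  0.0009] turn [0.0146 0.6648 0.0096]
plat tcp mm 1.1 0.1 55.9
```

Scaled: 0.0015 m / 0.6 = 0.0025, 0.001 m / 0.6 = 0.0017.

Call:
play_rows:
  motion:
    - [[0.0008,0,0,0,0,0],[0.0017,0,0,0,0,0],[0.0025,0,0,0,0,0],[0.0025,0,0,0,0,0]]

```text
time_s: 18.35
position: [0.5678, -0.0439, 0.0558]
tcp_rot: [[0.958, -0.287, -0.014], [-0.287, -0.958, 0.004], [-0.014, 0.0, -1.0]]
force: [-11.0, 2.5, 1.8]
opening: 0.459
grasp_force: 5.8
```

```bash
python3 pg.py 0 0 55
```

```text
t 18.35 p [ 0.5678 -0.0439  0.0558] F [-11.0143   2.5214   1.778 ] open 0.45868649400864103
shift [-0.0013  0.0001  0.0008] turn [ 0.0117  0.8208 -0.0002]
plat tcp mm 1.3 0.1 55.8
```

Call:
play_rows:
  motion:
    - [[-0.0033,0,0,0,0,0],[-0.0067,0,0,0,0,0],[-0.01,0,0,0,0,0],[-0.02,0,0,0,0,0],[-0.05,0,-0.0167,0,0,0],[-0.1,0,-0.0833,0,0,0],[-0.1333,0,-0.15,0,0,0],[-0.1333,0,-0.1667,0,0,0]]

```text
time_s: 19.02
position: [0.4969, -0.0225, 0.1603]
tcp_rot: [[0.958, -0.287, 0.004], [-0.287, -0.958, -0.001], [0.005, -0.0, -1.0]]
force: [0.1, 0.6, -0.5]
opening: 0.465
grasp_force: 0.0
```

```bash
python3 sil2.py .61 -.056 -.2914
python3 - <<'E'
from ov import *
q=[.5645,-.043,-.2914];ims=[]
for cam in('scene','wrist','top'):
    d=snap(cam);u,v=proj(d,[.57,-.045,.02]);x0,y0=int(u)-45,int(v)-38
    x0=max(x0,0);y0=max(y0,0)
    ims.append(cv2.resize(d['frame'][y0:y0+75,x0:x0+90,::-1],(400,300),interpolation=cv2.INTER_CUBIC))
    if cam=='wrist': ims.append(cv2.resize(d['frame'][max(0,y0-60):y0+90,x0-45:x0+135,::-1],(400,300),interpolation=cv2.INTER_CUBIC))
cv2.imwrite('pics/fin.png',np.vstack([np.hstack(ims[:2]),np.hstack(ims[2:])]))
for c in('scene','wrist','top'):
  for n in('vial_a','dish','catch'): print(c,n,[(np.array(r['at']).round(4),round(r['confidence'],2)) for r in finder.recognise(c,n)][:3])
print(bot.read_state()['position'],bot.read_state()['force'])
E
```

```text
[ 0.49693693 -0.02252764  0.1603435 ]
scene 0.79 2694
top 0.6 2659
wrist 0.65 12957
['scene'] [ 0.6162 -0.0588 -0.3229] yaw -18.5 plat 0.052 -0.0003 cost 0.075
['top'] [ 0.6154 -0.0572 -0.2781] yaw -15.93 plat 0.0507 0.001 cost 0.025
['wrist'] [ 0.6146 -0.0586 -0.2945] yaw -16.88 plat 0.0504 -0.0006 cost 0.014
['scene', 'top', 'wrist'] [ 0.6151 -0.0578 -0.29  ] yaw -16.62 plat 0.0507 0.0003 cost 0.132
scene vial_a [(array([0.6745, 0.0245, 0.0284]), 0.92), (array([0.6082, 0.0403, 0.0286]), 0.85)]
scene dish [(array([ 0.5648, -0.1605,  0.0024]), 0.59)]
scene catch [(array([ 0.6423, -0.0212,  0.0166]), 0.71)]
wrist vial_a [(array([0.6095, 0.0309, 0.0498]), 0.92), (array([0.6712, 0.0169, 0.0431]), 0.87), (array([ 0.6044, -0.0581,  0.0178]), 0.29)]
wrist dish [(array([ 0.5663, -0.1567,  0.0063]), 0.83)]
wrist catch [(array([ 0.5685, -0.156 ,  0.0023]), 0.31)]
top vial_a [(array([0.6755, 0.0223, 0.0531]), 0.71), (array([0.6067, 0.0332, 0.0533]), 0.47)]
top dish [(array([ 0.5674, -0.1576,  0.0035]), 0.71)]
top catch []
[ 0.49728781 -0.02278488  0.15748917] [ 0.12779242 -0.30547921  0.48488011]
```

View pics/fin.png

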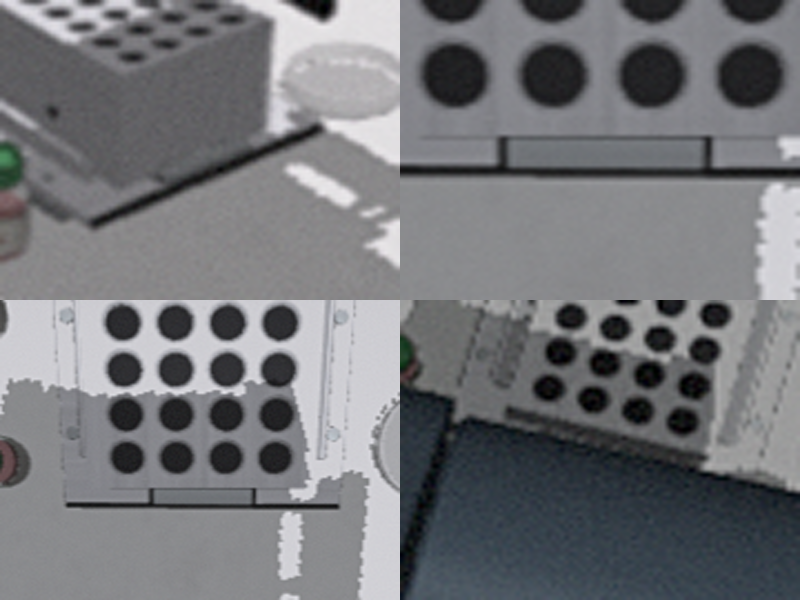

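The block lies in the guides with wells up and its foot right behind the catch slot. The overhead views don't show whether the catch stands up, so I'll pitch the wrist camera for an oblique look at the foot.

Scaled: 0.055 m / 0.6 = 0.0917, 0.05 m / 0.6 = 0.0833, 40 degrees / 360 = 0.1111.

Call:
play_rows:
  motion:
    - [[0,0,0.0167,0,0.0167,0],[0.0083,0,0.0333,0,0.0333,0],[0.0167,0,0.05,0,0.05,0],[0.025,0,0.0583,0,0.0667,0],[0.0367,0,0.075,0,0.0833,0],[0.05,0,0.0833,0,0.1,0],[0.0583,0,0.0917,0,0.1111,0],[0.0583,0,0.0917,0,0.1111,0]]

```text
time_s: 20.58
position: [0.5498, -0.0378, 0.146]
tcp_rot: [[0.822, -0.283, 0.495], [-0.246, -0.959, -0.141], [0.514, -0.006, -0.858]]
force: [0.5, 0.1, -0.2]
opening: 0.457
grasp_force: 0.0
```

```bash
python3 pg.py -45 0 100
python3 - <<'E'
from h import *
d=snap('wrist','obl');q=np.array([.5645,-.043,-.2914]);c,s=np.cos(q[2]),np.sin(q[2])
W=lambda x,y,z:[q[0]+(c*x-s*y)/1e3,q[1]+(s*x+c*y)/1e3,z/1e3]
o=-np.array(d['R']).T@np.array(d['t']);e=o[:2]-q[:2];print('cam plat',c*e[0]+s*e[1],-s*e[0]+c*e[1],o[2])
for P in[(0,0,16),(2,0,16),(2,0,20),(10,0,20),(10,0,16),(10.5,0,16),(10.5,22,16),(2,22,20),(2,-22,20),(10.5,0,76)]: print(P,proj(d,W(*P)).round(1))
g=cv2.cvtColor(d['frame'],cv2.COLOR_RGB2GRAY).astype(float)
for y in(0,12,-12,27,-27):
    a=proj(d,W(0,y,16));u=int(round(a[0]));v0=int(round(a[1]))
    print('y',y,'u',u,'rows',v0-30,'->',g[v0-30:v0+12,u-2:u+3].mean(1).astype(int))
E
```

```text
t 20.5833 p [ 0.5498 -0.0378  0.146 ] F [ 0.4821  0.0975 -0.2094] open 0.4570674509941052
shift [-0.0471  0.0009  0.0254] turn [ -0.4108 -30.9573   0.1425]
plat tcp mm -17.7 0.7 146.0
cam plat -0.02275295779032565 -0.00044592401664220616 0.3117223840130954
(0, 0, 16) [319.3 250.2]
(2, 0, 16) [319.4 248.3]
(2, 0, 20) [319.4 247.9]
(10, 0, 20) [319.4 240.3]
(10, 0, 16) [319.4 240.7]
(10.5, 0, 16) [319.4 240.2]
(10.5, 22, 16) [298.8 240.2]
(2, 22, 20) [298.3 247.9]
(2, -22, 20) [340.4 248. ]
(10.5, 0, 76) [319.3 232.3]
y 0 u 319 rows 220 -> [211 210 215 221 224 224 224 224 223 224 224 226 224 159  96  88  80  79
  79  76 115 188 206 209 190 138 129 120  54  25  89 160 158 155 156 155
 154 154 154 154 155 155]
y 12 u 308 rows 220 -> [ 50  49  49  49  47  53  91 163 220 226 225 228 221 123  91  85  80  80
  79  75 111 185 205 208 196 163 132 113  50  26  87 160 157 154 154 154
 154 154 154 154 154 154]
y -12 u 331 rows 220 -> [ 50  51  52  50  49  50  74 142 213 228 225 227 224 160  96  87  79  79
  78  79  86 109 127 133 126 129 132 125  70  27  68 136 159 156 155 155
 154 153 156 162 161 166]
y 27 u 294 rows 220 -> [ 50  50  50  58  77 110 162 210 227 226 225 224 222 123  92  85  80  79
  77  81 126 195 193 191 186 150 152 140  48  31  96 158 155 154 153 153
 154 152 154 154 155 154]
y -27 u 345 rows 220 -> [ 62  64  71  76  86 126 168 203 185 143 142 145 140 107  79  78  80  80
  80  79  94 131 143 143 143 144 147 138  75  25  69 134 158 156 156 155
 155 155 154 154 155 155]
```

Scaled: -0.067 m / 0.6 = -0.1117, -0.035 m / 0.6 = -0.0583, 28 degrees / 360 = 0.0778.

Call:
play_rows:
  motion:
    - [[-0.0333,0,0,0,0.0111,0],[-0.0583,0,0.0167,0,0.0222,0],[-0.0833,0,0.0333,0,0.0333,0],[-0.1117,0,0.0517,0,0.0444,0],[-0.1117,0,0.0517,0,0.0556,0],[-0.1117,0,0.0517,0,0.0667,0],[-0.1117,0,0.0517,0,0.0778,0],[-0.1117,0,0.0517,0,0.0778,0]]

```text
time_s: 21.3
position: [0.5761, -0.0414, 0.2859]
tcp_rot: [[0.666, -0.275, 0.693], [-0.2, -0.961, -0.189], [0.719, -0.013, -0.695]]
force: [0.9, -0.5, -0.2]
opening: 0.457
grasp_force: 0.0
```

```bash
cat > obl.py <<'E'
from h import *
d=snap('wrist','obl2');q=np.array([.5645,-.043,-.2914]);c,s=np.cos(q[2]),np.sin(q[2])
W=lambda x,y,z:[q[0]+(c*x-s*y)/1e3,q[1]+(s*x+c*y)/1e3,z/1e3]
o=-np.array(d['R']).T@np.array(d['t']);e=o[:2]-q[:2];print('cam plat',c*e[0]+s*e[1],-s*e[0]+c*e[1],o[2])
for P in[(0,0,16),(2,0,16),(2,0,20),(10,0,20),(10.5,0,16),(2,22,20),(2,-22,20),(10.5,0,76)]: print(P,proj(d,W(*P)).round(1))
g=cv2.cvtColor(d['frame'],cv2.COLOR_RGB2GRAY).astype(float)
for y in(0,12,-12,30,-30):
    a=proj(d,W(0,y,16));u=int(round(a[0]));v0=int(round(a[1]))
    print('y',y,'u',u,'rows',v0-22,'->',g[v0-22:v0+12,u-1:u+2].mean(1).astype(int))
E
python3 pg.py -60 0 85; python3 obl.py
```

```text
t 21.3 p [ 0.5761 -0.0414  0.2859] F [ 0.9024 -0.537  -0.2008] open 0.45739969377332873
shift [-0.192   0.0066  0.0903] turn [ -0.9922 -45.9324   0.402 ]
plat tcp mm 8.6 4.9 285.9
cam plat -0.03913415486427718 0.002078892926471036 0.44443228786499045
(0, 0, 16) [323.6 324.9]
(2, 0, 16) [323.6 323.4]
(2, 0, 20) [323.7 323.1]
(10, 0, 20) [323.7 317.1]
(10.5, 0, 16) [323.7 317.1]
(2, 22, 20) [308.2 322.9]
(2, -22, 20) [339.2 323.3]
(10.5, 0, 76) [323.9 311.1]
y 0 u 324 rows 303 -> [132 133 135 136 134 133 156 176 141  99  88  93  96  90 121 164 183 167
 119 113 107 109 111 110 109 109 109 111 109 110 111 109  89  55]
y 12 u 315 rows 303 -> [ 29  34  44  77 115 137 140 140 124  89  85  86  84  81  91 112 122 128
 118 113 105 110 109 109 109 109 110 110 110 109 110 111 103  74]
y -12 u 332 rows 303 -> [ 28  29  24  33  80 125 138 138 124  93  85  85  85  84  93 106 114 115
 118 114 109 109 110 109 109 109 109 110 111  97  79  74  70  55]
y 30 u 303 rows 303 -> [ 28  29  23  46  95 130 139 139 123  86  84  87  85  91 116 138 138 137
 139 128 106 110 108 110 110 109 109 109 111 108  92  76  69  55]
y -30 u 345 rows 303 -> [ 31  27  28  29  64 116 140 139 130 104  85  83  84  88 115 148 172 183
 161 133 116 109 109 110 110 109 109 110 109 110 109 112 103  73]
```

Run:
```python
from h import *
q=np.array([.5645,-.043,-.2914]);c,s=np.cos(q[2]),np.sin(q[2])
W=lambda x,y,z:[q[0]+(c*x-s*y)/1e3,q[1]+(s*x+c*y)/1e3,z/1e3]
fs=[snap('scene') for _ in range(6)];d=fs[0]
g=np.mean([cv2.cvtColor(f['frame'],cv2.COLOR_RGB2GRAY).astype(float) for f in fs],0)
for P in[(0,63,16),(0,0,16),(0,-63,16),(2,22,16),(2,22,20),(10,22,16),(10,22,20),(2,-22,16),(2,-22,20),(10.5,40,16),(10.5,-40,16),(10.5,-40,76),(10.5,40,76)]: print(P,proj(d,W(*P)).round(1))
a=proj(d,W(5,5,18));u,v=int(a[0]),int(a[1]);print(u-26,v-18)
for r in range(v-18,v+18): print(r,' '.join('%3d'%x for x in g[r,u-26:u+26]))
```

```text
(0, 63, 16) [314.5 249.5]
(0, 0, 16) [341.9 236.5]
(0, -63, 16) [367.4 224.5]
(2, 22, 16) [331.9 240.4]
(2, 22, 20) [331.9 238.6]
(10, 22, 16) [328.9 238.4]
(10, 22, 20) [329.  236.5]
(2, -22, 16) [350.3 231.7]
(2, -22, 20) [350.4 229.9]
(10.5, 40, 16) [320.9 241.9]
(10.5, -40, 16) [354.4 226.3]
(10.5, -40, 76) [356.1 198.2]
(10.5, 40, 76) [321.5 213. ]
312 217
217  86  85  84  86  85  88  84  85  88  89  90  90  90  90  88  91  90  91  89  92  88  90  88  90  89  88  92 100  96  89  90  88  89  88  90  87  90  90  90 103 106 108 136 185 195 180 153 148 151 156 163 167
218  87  87  84  85  84  84  85  85  87  89  91  90  90  89  91  91  93  91  90  90  88  90  91  90  89  92  90  96  94  90  89  89  89  91  91  89  90  90  91 100 107 105 117 152 164 168 158 148 149 153 154 158
219  86  87  87  85  86  84  87  84  85  88  91  90  90  88  91  92  91  91  87  88  90  90  89  88  88  92  90  92  88  89  88  89  88  90  89  90  90  90  91 101 106 106 106 120 137 148 157 153 152 152 153 155
220  83  87  86  87  87  85  83  87  85  90  90  91  90  90  90  92  91  89  90  88  90  91  89  91 
[... 6195 characters left out ...]
 126 124 124 122 124 143 183 212 217 217 215 215 214 214 215 214
250  99  83  53  28  21  42  67  88 110 121 123 128 128 129 127 127 127 127 125 125 125 124 125 127 125 126 127 126 126 127 126 127 126 125 125 125 126 126 124 123 125 124 147 183 202 212 216 215 214 215 214 215
251 112  94  61  48  66  86 111 124 127 130 129 128 127 127 127 127 125 126 127 126 126 125 126 128 126 125 127 125 125 126 126 127 126 127 126 124 125 122 126 124 124 123 124 138 153 187 211 217 216 215 215 215
252 128 120  98  90 111 124 128 129 128 126 127 127 125 127 127 127 126 126 126 125 126 127 126 125 127 126 125 123 126 127 128 127 127 126 125 126 124 124 123 123 124 123 123 122 124 147 186 212 218 218 217 217
```

Numeric scene check: there is a dark end and front face about 2 px high, roughly 4 mm, at (328–341, 236–240). The gap at the catch's far end is hidden behind it, so the catch stands up behind the foot. The vials and dish are in place.

```bash
python3 -c "
from rig import bot
print(bot.hand_in())"
```

```text
the job is handed in; nothing more can be done
None
```

The block lies wells up on the shaker, pushed back against the plungers. The camera images show the catch raised behind its foot, though I did not test the lock by pulling. The highest push I read was about 11 N, the vials and dish stayed where they stood, and the job is handed in at about 22 s.

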